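# Free the transit wedge from the microscope's anti-vibration platform

### The job

One orange transit wedge is still jammed under the floating top of the microscope's anti-vibration platform. Take it by its grip tab and work it loose with small pulls in turn to the left and to the right, swinging the tab a little under a centimetre to either side, at least twice each way while it is still tight, and easing it out so that the floating top is not dragged along on its soft mounts; then lay it, flat underside down, in the empty wide compartment of the parts tray. Do not bump the microscope or its floating top with the robot, and leave the other wedge, the lens, the oil bottle and the slide box where they stand.

Things in the scene. Friction and masses are not known exactly. Their poses are not given: they have to be found in the camera images.
- platform: Base of the anti-vibration platform: dark steel plate 375 x 400 mm, its top face 12 mm above the bench, fixed. Origin: on the bench, below the middle of the edge of the floating top where the wedge sits. Own +x points horizontally in under the top (so the wedge comes out along -x), +y to the left for one who looks in under the top, z up. The plate spans x -15 to 360 mm, y -200 to 200 mm
- floating_top: Floating top with the microscope it carries, about 9 kg: aluminium slab over x 0 to 360 mm and y -200 to 200 mm of the platform, 20 mm thick. Origin and axes as the platform's. Its upper face is 49 mm above the bench while the wedge is in, 3 mm less when it floats free. The microscope, 440 mm high, stays 115 mm or more in from the edge where the wedge sits
- top_height (a joint): Height of the floating top (m): 0 as the wedge holds it up, about -0.003 when it floats free. The mounts press it down on the wedge with about 10 N per mm, so the wedge is gripped by about 30 N at first, less as it comes out, and not at all once it is 30 mm out
- shift (a joint): Shift of the floating top on its soft mounts along the platform's x (m): 0 at rest, negative when dragged outwards with the wedge. It gives about 1 mm per 1.2 N; more than 6 mm strains the mounts, and a straight hard pull on the tight wedge drags it by more than that
- wedge: Orange plastic transit wedge, 130 mm long, about 0.09 kg, flat on the base plate with its toe in the gap. Origin: on its flat underside, 60 mm from the toe; at the start below the edge of the top. Own +x points to the toe, z up. Wedge part (x -20 to 60 mm): 36 mm wide, 19 mm high falling 1 in 10 to 11 mm at the toe. Grip tab (x -70 to -20 mm): 24 mm wide, 30 mm high, ribbed, overhanging the bench
- wedge_tab (a point): Grip point inside the tab: 50 mm behind the wedge's origin (-x), 20 mm above its underside. A straight pull sticks (friction about 0.6 on both faces), but while the tab is swung about 8 mm (10 degrees) to either side, the wedge turning about the edge of the top, it creeps out 2 to 4 mm a swing under a small pull
- wedge_toe (a point): Tip of the thin end, on the underside, 60 mm ahead of the wedge's origin; the wedge is free once this has come 60 mm out, to the edge of the top
- tray: Blue plastic parts tray 185 x 178 mm, walls and floor 4 mm thick, walls 26 mm high, fixed. Origin: middle of its underside; a divider along its x at y = -28 mm parts a wide empty compartment (+y side) from a narrow one (-y side)
- tray_empty (a point): Middle of the floor of the empty compartment, 4 mm above the bench; axes as the tray's. The compartment measures 177 mm along x and 111 mm along y inside
- old_wedge: Another wedge like the first, already taken out, lying in the narrow compartment. Leave it. Origin and axes as the wedge's
- objective: Spare microscope lens standing on the bench near the wedge: steel and black with a yellow band, 33 mm across, 56 mm high. Origin: middle of its underside. Leave it standing
- oil_bottle: Small amber bottle of immersion oil with black cap, 33 mm across, 72 mm high, standing on the bench near the wedge. Origin: middle of its underside. Leave it standing
- slide_box: Green slide box 87 x 100 x 35 mm on the bench in front of the wedge. Origin: middle of its underside. Leave it
Things that resemble listed ones, but are neither listed nor needed, are in the scene too. What is shaped like the wedge but blue or purple is not meant.

How it is judged:
By the outcome, as a careful person would: the job done as asked, in the order asked, and still so for the second after the job is handed in, with the robot touching nothing.
It also fails if it takes over 61 s, if anything falls off the work surface, if the arm or the gripper's body presses on something with over 40 N, if the wrist force passes 120 N, or if a joint passes its speed limit or range.

### The arm

A 6-joint arm with a two-finger parallel gripper is mounted at the origin on the work surface. World frame = base frame: x ahead of the robot, y to its left, z up, the work surface at z = 0. Lengths are in mm, angles in rad, forces in N, time in s.
With the tool pointing down it reaches from about 300 to 775 mm from the base axis. Payload 14.6 kg.
Tool frame: the origin (TCP) lies midway between the tips of the shut fingers; the grasp point (between the pads) lies 19 mm behind it (manip.hold_point_z is the distance from the TCP to the grasp point, in mm); z points along the fingers, y is the direction in which the jaws open and shut (so a half turn about z gives the same grasp; the last joint's range is limited). The gripper opens to 94 mm and grips with 3 to 60 N. Pads are 16 mm wide; open, the fingers measure 119 mm over their backs; the gripper's body (75 mm by 177 mm) begins 78 mm behind the grasp point.
Start: joints at [1.1, 0.3, 1.521, -0, 1.321, -0.067], TCP at [216.1, 505.757, 205.446] pointing down, gripper open.
Joint ranges: [-3.03, 3.03], [-0.79, 2.21], [0.23, 2.52], [-1.04, 4.18], [0, 3.07], [-2.55, 2.55]. Speed limits (rad/s): [2.22, 2.22, 2.57, 3.14, 3.14, 3.14].

### API

Orientations are given as [roll, pitch, yaw] about the fixed x, y, z axes, in that order (R = Rz(yaw) Ry(pitch) Rx(roll)).
In Python, from cell import manip gives the robot as it stands.
- The arm moves only by the shell command python3 -m crank 'ROWS' [OPENING] [FORCE]. ROWS is JSON, a list of rows, each an object with "offset": the shift along the world's x, y, z in m, a list of three; "spin": the turn about the world's z in degrees. In form: [{"offset": [dx, dy, dz], "spin": spin}, ...]. A call has exactly 8 rows; each row is the pose to reach, as a shift and turn from the pose measured when the call began; what a row does not reach only later rows make up. A row lasts 1/12 s, in which the tool goes at most 41.7 mm and 7.16 degrees, less where a joint would pass 70% of its speed; a pose out of reach is approached as far as the arm can. A call with a gripper value outside its range is refused whole. OPENING is the opening, from 0 (shut) to 1 (fully open), set as the call begins (- or left out, the last holds). The fingers move at their own pace and stop on an object; FORCE is the grip in N (left out, the last holds). Time passes only in rows, so rows that repeat a pose let the fingers close, or fill a call up. It gives the time, the measured TCP pose, the force and the opening at its end, in the units of the state.
- manip.read_state(): the state, without advancing time (a new reading comes with each control period).
- manip.camera(name): name is "scene" or "top" or "wrist"; returns a dict with "pixels" (420x560x3 uint8, red, green, blue), "fx", "fy", "cx", "cy" (pixels), "extrinsics" (4x4, takes a point from world to camera coordinates); the wrist camera has in their place "hand_eye" (4x4, takes a point from camera to tool coordinates, whose origin is the TCP and whose axes are the flange's). Camera axes: x right, y down, z forward; pixel columns grow to the right and rows downward; lengths in mm; the calibration is good to about 2 mm. A picture is of the moment at which its call begins: read the wrist's pose just before it. There is no depth.
- manip.sign_off(): hands the job in, once; it reports no verdict.
Trained networks look in a picture, given as the dict that the camera call returned (one of the last four; its "shot" number tells which), for a name from the list of things; names that differ only in an ending like _2 or _b are one class to them, and where a whole thing is asked for, a point or a joint stands for the part that bears it (a point fixed in the world has none). Each returns a list of dicts, best first, with "conf" (0 to 1); they miss things now and then, are a little off and sometimes report something else, mostly with a low value. They report only what shows in the picture. A call takes as long as a camera call. They do not tell look-alikes from the thing itself.
- manip.search_frame(picture, name): "location" ([x, y, z] in mm, in world coordinates, good to about 4 mm: the middle of the surface that is visible of it).
- manip.masks_of(picture, name): "mask" (420x560 bool, what is visible of it).
The state is a dict: "clock": time; "joints": joint angles; "qd": joint speeds; "effort": joint torques, N m; "eef_pos": TCP position; "eef_rot": TCP orientation; "wrist_force": force on the tool from outside, world axes, zero at the start; "moment": the same for the moment, N m; "finger_gap": finger opening in mm.
Only numpy, scipy, OpenCV 4.12 (cv2) and the standard library are available. Lean on these libraries where they do the work, as an engineer would, in place of code of your own. Each camera call takes 0.05 s, during which the arm holds its last target. There are 200 camera calls.

## Working session

There is one attempt and no reset: what is moved stays moved. The work goes in short steps, Python scripts to look and compute and a shell command to move; the robot and the scene stay as the last step left them, time stands still between calls to the robot, and variables do not carry over. Pictures are saved under pics/ and viewed, about 8 in all and at most 12, crops included, and the job is handed in when it is done.

```bash
ls; mkdir -p pics
cat > h.py <<'E'
import numpy as np, cv2
from cell import manip
def save(p,n): cv2.imwrite('pics/'+n,cv2.cvtColor(p['pixels'],cv2.COLOR_RGB2BGR))
def ray(p,u,v,z):
    E=np.array(p['extrinsics']);R=E[:3,:3];c=-R.T@E[:3,3]
    d=R.T@np.array([(u-p['cx'])/p['fx'],(v-p['cy'])/p['fy'],1]);return c+d*(z-c[2])/d[2]
def proj(p,X):
    E=np.array(p['extrinsics']);q=E[:3,:3]@np.array(X)+E[:3,3];return np.array([p['fx']*q[0]/q[2]+p['cx'],p['fy']*q[1]/q[2]+p['cy']])
E
python3 - <<'E'
from h import *
print(manip.hold_point_z)
for n in ('top','scene'):
    p=manip.camera(n);save(p,n+'.png')
    for o in ['wedge','tray','platform','floating_top','objective','oil_bottle','slide_box']:
        for r in manip.search_frame(p,o)[:4]:
            L=r['location'];print(n,o,round(r['conf'],2),np.round(L),np.round(proj(p,L)))
print(manip.read_state())
E
python3 -c "
import cv2,numpy as np
cv2.imwrite('pics/both.png',np.hstack([cv2.imread('pics/top.png')]))"
```

```text
pics
18.8
top wedge 0.81 [ 247. -274.   18.] [419. 321.]
top wedge 0.79 [ 516. -138.   39.] [357. 205.]
top wedge 0.79 [735.  28.  20.] [284. 116.]
top tray 0.86 [520. 282.   3.] [178. 207.]
top platform 0.67 [ 600. -314.   48.] [433. 167.]
top platform 0.56 [ 607. -321.   74.] [440. 162.]
top floating_top 0.81 [ 605. -320.   73.] [439. 163.]
top objective 0.61 [394. -99.  45.] [342. 258.]
top slide_box 0.85 [439.  39.  34.] [281. 239.]
scene wedge 0.9 [750.  29.  15.] [297. 314.]
scene wedge 0.61 [ 264. -275.   16.] [158. 176.]
scene wedge 0.57 [ 520. -132.   34.] [215. 236.]
scene tray 0.72 [519. 284.   4.] [382. 226.]
scene platform 0.95 [ 694. -334.  125.] [115. 282.]
scene floating_top 0.93 [ 690. -335.  146.] [113. 274.]
scene objective 0.6 [ 408. -104.   30.] [224. 203.]
scene oil_bottle 0.61 [576. -52.  43.] [250. 248.]
scene slide_box 0.94 [452.  38.  34.] [281. 209.]
{'clock': 0.8, 'joints': array([ 1.10042535e+00,  2.99838045e-01,  1.52098146e+00,  2.22786161e-05,
        1.32070367e+00, -6.65933023e-02]), 'qd': array([ 2.08795361e-03, -7.83466969e-04,  8.23846548e-04,  2.13938970e-04,
       -1.13256725e-06,  1.80237005e-03]), 'effort': array([ 2.35398657e-03, -5.31640363e+01, -3.52900851e+01,  7.09384703e-02,
        2.13881879e-02,  5.71998930e-05]), 'eef_pos': array([216.0854489 , 505.77196878, 205.48743146]), 'eef_rot': array([ 3.14152189e+00, -1.69146115e-05,  2.73780947e+00]), 'wrist_force': array([-0.6784109 ,  0.39503987, -0.37444515]), 'moment': array([ 0.03262106, -0.03410543, -0.04811254]), 'finger_gap': 93.90810066876543}
```

View pics/top.png

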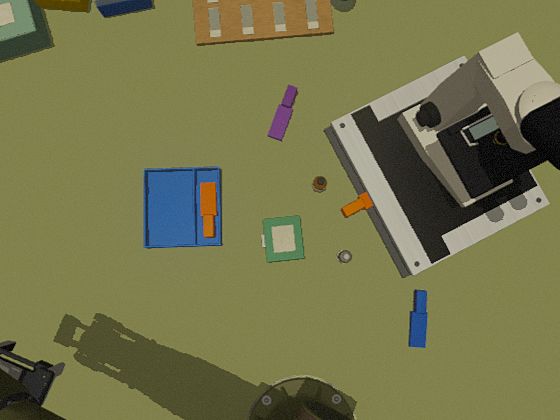

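View pics/scene.png

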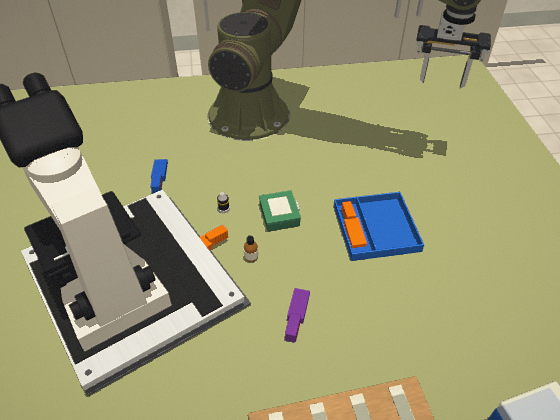

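Top view candidates: orange wedge under the top (357,205), orange old wedge in the tray (208,210), purple (283,113) and blue (418,320). I choose the orange one at (357,205), which sits in the platform gap.

Run:
```python
from h import *
p=manip.camera('top'); im=p['pixels']
hsv=cv2.cvtColor(im,cv2.COLOR_RGB2HSV)
m=cv2.inRange(hsv,(5,150,120),(18,255,255)); n,l,s,c=cv2.connectedComponentsWithStats(m)
for i in range(1,n):
    if s[i,4]>100: print(s[i],c[i],ray(p,*c[i],42).round(1))
print('fx',p['fx'])
for uv in [(327.5,128),(410,276),(549,203)]: print(uv,ray(p,*uv,49).round(1))
for uv in [(145,168),(221,168),(221,246),(145,246)]: print('tray',ray(p,*uv,26).round(1))
for uv in [(194,170),(194,246)]: print('div',ray(p,*uv,26).round(1))
cr=im[115:285,255:425]; cr=cv2.resize(cr,None,fx=3.5,fy=3.5,interpolation=cv2.INTER_CUBIC); cv2.imwrite('pics/crop1.png',cr[...,::-1])
q=manip.camera('scene')
for nm in ['objective','oil_bottle']:
  for P in (p,q):
    for r in manip.search_frame(P,nm)[:3]: print(nm,r['conf'],np.round(r['location']))
```

```text
[ 194    0  139   41 1737] [267.05354059  16.3621186 ] [974.   65.1  42. ]
[201 182  16  55 715] [208.20979021 206.95384615] [515.1 205.1  42. ]
[342 192  31  24 353] [357.71104816 204.2917847 ] [ 516.7 -138.4   42. ]
fx 486.53739592428116
(327.5, 128) [695.6 -72.5  49. ]
(410, 276) [ 351.6 -250.    49. ]
(549, 203) [ 513.  -577.3   49. ]
tray [611.  355.5  26. ]
tray [608.8 177.6  26. ]
tray [426.  177.7  26. ]
tray [428.5 352.5  26. ]
div [604.8 240.8  26. ]
div [426.9 239.9  26. ]
objective 0.66 [ 515. -140.   41.]
objective 0.45 [394. -98.  44.]
objective 0.72 [ 408. -107.   33.]
oil_bottle 0.55 [567. -50.  47.]
oil_bottle 0.73 [577. -48.  42.]
oil_bottle 0.33 [518. 209.  20.]
```

View pics/crop1.png

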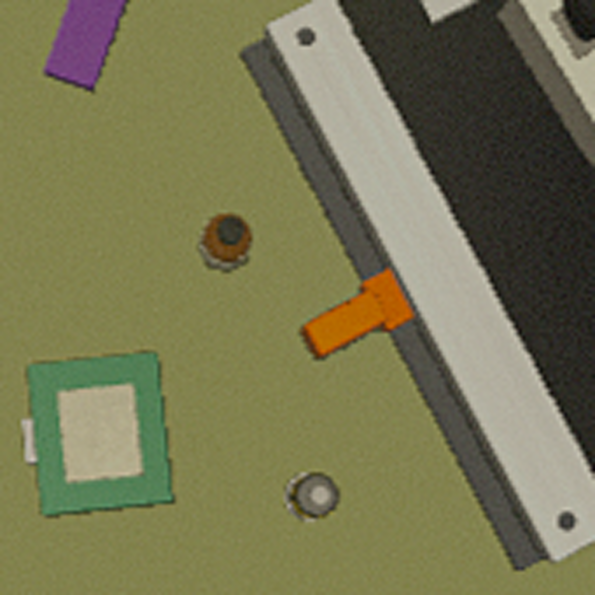

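The crop shows the orange wedge, with its tab end near crop (312,343) and the wide part meeting the slab edge near (395,300). The slab edge runs from (270,28) to (553,562). The oil bottle is at (226,240) and the lens at (315,495).

Run:
```python
from h import *
p=manip.camera('top')
f=lambda x,y,z: ray(p,255+(x+.5)/3.5-.5,115+(y+.5)/3.5-.5,z)
a,b=f(270,28,49),f(553,562,49);d=(a-b)[:2];print('edge',a,b,np.linalg.norm(d),'x-axis deg',np.degrees(np.arctan2(d[1],d[0]))-90)
e=f(303,329,42),f(319,352,42);print('tab end',e, f(311,340.5,42))
th=np.arctan2(d[1],d[0])-np.pi/2;ex=np.array([np.cos(th),np.sin(th)])
print('grip from end',f(311,340.5,42)[:2]+20*ex)
mid=f(406,305,25); # where wedge meets edge
o=b[:2]+d*np.dot(mid[:2]-b[:2],d)/d.dot(d);print('edge mid',(a+b)[:2]/2,'grip',(a+b)[:2]/2-50*ex)
```

```text
edge [708.25859965 -82.80947436  49.        ] [ 353.24415102 -256.06665353   49.        ] 395.03583238923164 x-axis deg -63.986303903918255
tab end (array([ 507.16944418, -100.10233184,   42.        ]), array([ 491.84828735, -110.18280319,   42.        ])) [ 499.50350203 -105.14609656   42.        ]
grip from end [ 508.2752217  -123.11988119]
edge mid [ 530.75137533 -169.43806394] grip [ 508.82207614 -124.50360237]
```

```bash
python3 -m crank '[{"offset":[0.016,-0.036,0],"spin":-5},{"offset":[0.032,-0.072,0],"spin":-10},{"offset":[0.049,-0.108,0],"spin":-15},{"offset":[0.065,-0.144,0],"spin":-20},{"offset":[0.082,-0.18,0],"spin":-25},{"offset":[0.098,-0.216,0],"spin":-30},{"offset":[0.114,-0.25,0],"spin":-35},{"offset":[0.13,-0.28,0],"spin":-41}]' 0.55 40
python3 -m crank '[{"offset":[0.017,-0.036,0],"spin":0},{"offset":[0.034,-0.072,0],"spin":0},{"offset":[0.050,-0.108,0],"spin":0},{"offset":[0.067,-0.144,0],"spin":0},{"offset":[0.083,-0.18,0],"spin":0},{"offset":[0.1,-0.215,0],"spin":0},{"offset":[0.117,-0.25,0],"spin":0},{"offset":[0.13,-0.28,0],"spin":0}]'
```

```text
clock: 1.82
eef_pos: [346.4, 223.8, 205.7]
eef_rot: [3.141, 0.0, 2.018]
wrist_force: [-0.3, 0.4, 0.3]
finger_gap: 51.8
clock: 2.48
eef_pos: [477.1, -58.7, 205.8]
eef_rot: [3.141, 0.0, 2.017]
wrist_force: [0.5, 0.7, -0.2]
finger_gap: 51.7
```

```bash
cat >> h.py <<'E'
from scipy.spatial.transform import Rotation as Ro
def wrist():
    s=manip.read_state();p=manip.camera('wrist')
    T=np.eye(4);T[:3,:3]=Ro.from_euler('xyz',s['eef_rot']).as_matrix();T[:3,3]=s['eef_pos']
    p['extrinsics']=np.linalg.inv(T@np.array(p['hand_eye']));return p,s
E
python3 -m crank '[{"offset":[0.01,-0.02,0],"spin":0},{"offset":[0.02,-0.045,0],"spin":0},{"offset":[0.031,-0.065,0],"spin":0},{"offset":[0.031,-0.065,0],"spin":0},{"offset":[0.031,-0.065,0],"spin":0},{"offset":[0.031,-0.065,0],"spin":0},{"offset":[0.031,-0.065,0],"spin":0},{"offset":[0.031,-0.065,0],"spin":0}]'
python3 - <<'E'
from h import *
p,s=wrist();save(p,'w1.png');print(p['fx'])
hsv=cv2.cvtColor(p['pixels'],cv2.COLOR_RGB2HSV);m=cv2.inRange(hsv,(5,150,80),(18,255,255))
n,l,st,c=cv2.connectedComponentsWithStats(m)
for i in range(1,n):
    if st[i,4]>300: print(st[i],c[i],ray(p,*c[i],42))
for X in [(508.5,-124,42),(530.7,-169.4,49)]: print(proj(p,X))
E
```

```text
clock: 3.15
eef_pos: [508.0, -122.9, 206.1]
eef_rot: [3.14, 0.001, 2.018]
wrist_force: [0.7, 0.2, 0.4]
finger_gap: 52.1
308.69296679167536
[341 149  28  28 389] [351.85347044 160.88174807] [564.10928903 -52.16876334  42.        ]
[ 264  176   32   61 1505] [278.7654485  208.49900332] [ 515.0122178  -135.76457106   42.        ]
[278.10209981 196.9906613 ]
[278.35287541 241.25638714]
```

View pics/w1.png

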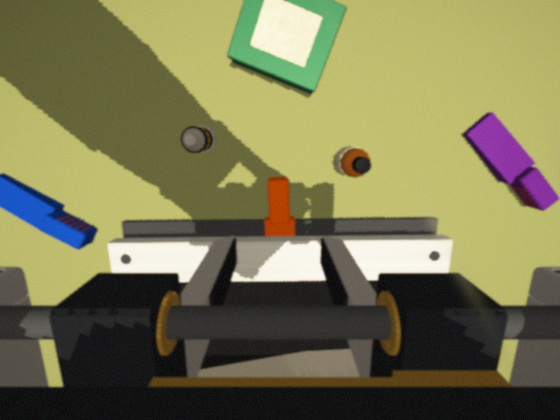

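The wrist view shows the wedge vertical at u≈279, with its tab end at v≈177 and the slab edge at v≈239. The lens is at (197,139) and the bottle at (355,162), both clear of the fingers.

Run:
```python
from h import *
p,s=wrist()
a=ray(p,278.5,176.5,42);b=ray(p,279.5,238,49);l=ray(p,112,240.5,49);r=ray(p,450,238,49);d=r-l
print('tab end',a,'edge',b,'edge ang-90',np.degrees(np.arctan2(d[1],d[0]))-90,np.linalg.norm(d))
x=(b-a)[:2];print(np.linalg.norm(x),np.degrees(np.arctan2(x[1],x[0])),'grip',a[:2]+20*x/np.linalg.norm(x),b[:2]-50*x/np.linalg.norm(x))
print(ray(p,197,139,50),ray(p,357,163,72),s['eef_pos'],np.degrees(s['eef_rot']))
```

```text
tab end [ 498.85060559 -102.90302108   42.        ] edge [ 530.23677597 -165.36285179   49.        ] edge ang-90 -63.824357090991214 388.5589211634105
69.90223275165694 -63.3203946648136 grip [ 507.83062501 -120.77364646] [ 507.78672742 -120.68628836]
[ 403.35635996 -103.5201879    50.        ] [562.37981067 -52.6503908   72.        ] [ 508.03877632 -122.99256439  206.06825679] [1.79923986e+02 3.90239989e-02 1.15635644e+02]
```

```bash
python3 -m crank '[{"offset":[0,0.0005,-0.03],"spin":0.4},{"offset":[0,0.0005,-0.065],"spin":0.4},{"offset":[0,0.0005,-0.1],"spin":0.4},{"offset":[0,0.0005,-0.135],"spin":0.4},{"offset":[0,0.0005,-0.16],"spin":0.4},{"offset":[0,0.0005,-0.178],"spin":0.4},{"offset":[0,0.0005,-0.19],"spin":0.4},{"offset":[0,0.0005,-0.191],"spin":0.4}]'
python3 - <<'E'
from h import *
s=manip.read_state();print(s['wrist_force'],s['eef_pos'])
p,s=wrist();save(p,'w2.png')
E
```

```text
clock: 3.92
eef_pos: [507.1, -122.1, 13.3]
eef_rot: [-3.141, -0.001, 2.025]
wrist_force: [0.0, -0.0, 0.7]
finger_gap: 51.7
[ 0.00301219 -0.00595816  0.71780423] [ 507.14793104 -122.0864318    13.25866964]
```

View pics/w2.png

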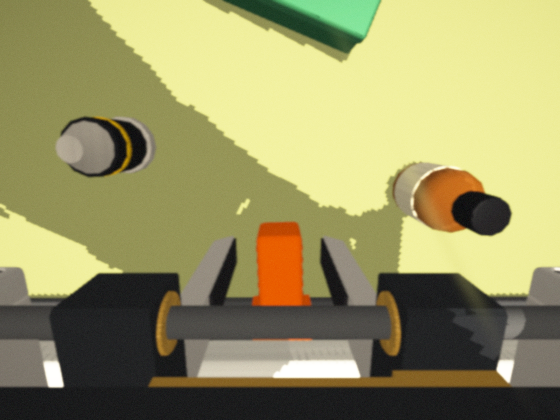

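The tab (u≈258–301) is centred between the fingers (inner edges ≈238 and 322). Closing now.

```bash
python3 -m crank '[{"offset":[0,0,0],"spin":0},{"offset":[0,0,0],"spin":0},{"offset":[0,0,0],"spin":0},{"offset":[0,0,0],"spin":0},{"offset":[0,0,0],"spin":0},{"offset":[0,0,0],"spin":0},{"offset":[0,0,0],"spin":0},{"offset":[0,0,0],"spin":0}]' 0 40
python3 - <<'E'
from h import *
s=manip.read_state();print(s['wrist_force'],s['eef_pos'],s['moment'])
E
```

```text
clock: 4.63
eef_pos: [508.4, -122.4, 15.2]
eef_rot: [3.14, 0.001, 2.026]
wrist_force: [1.5, 2.5, 5.9]
finger_gap: 24.0
[1.54473791 2.4630999  5.90351968] [ 508.35917985 -122.35615884   15.17838493] [ 0.38266911 -0.16080141  0.29946607]
```

```bash
cat >> h.py <<'E'
th=np.radians(-63.9);EX=np.array([np.cos(th),np.sin(th)]);EY=np.array([-EX[1],EX[0]])
P0=np.array([508.4,-122.4]);Y0=2.026
def plan(*goals):  # (theta deg, creep mm) -> state and deltas from now
    s=manip.read_state();d=s['eef_pos'][:2]-P0;y=np.degrees(s['eef_rot'][2]-Y0);F=s['wrist_force']
    print('now out %.1f lat %.1f z %.1f yaw %.1f  Fout %.1f Flat %.1f Fz %.1f M %.1f t %.1f gap %.1f'%(-d@EX,d@EY,s['eef_pos'][2],y,-F[:2]@EX,F[:2]@EY,F[2],s['moment'][2],s['clock'],s['finger_gap']))
    for t,c in goals:
        r=np.radians(t);g=EX*(50-(50+c)*np.cos(r))-EY*(50+c)*np.sin(r)
        print((t,c),'offset m',np.round((g-d)/1000,4),'spin',round(t-y,1))
E
python3 -m crank '[{"offset":[0.0013,0.0009,0],"spin":-1.8},{"offset":[0.0026,0.0018,0],"spin":-3.6},{"offset":[0.004,0.0027,0],"spin":-5.4},{"offset":[0.0053,0.0038,0],"spin":-7.2},{"offset":[0.0066,0.0048,0],"spin":-9},{"offset":[0.0066,0.0048,0],"spin":-9},{"offset":[0.0066,0.0048,0],"spin":-9},{"offset":[0.0066,0.0048,0],"spin":-9}]'
python3 - <<'E'
from h import *
plan((0,3.5),(9,5),(0,2.5),(9,4))
E
```

```text
clock: 5.3
eef_pos: [515.5, -117.9, 15.3]
eef_rot: [3.139, 0.002, 1.869]
wrist_force: [5.7, -2.7, -2.0]
finger_gap: 23.7
now out 0.9 lat 8.3 z 15.3 yaw -9.0  Fout -5.0 Flat 3.9 Fz -2.0 M 0.3 t 5.3 gap 23.7
(0, 3.5) offset m [-0.0086 -0.0014] spin 9.0
(9, 5) offset m [-0.0167 -0.0044] spin 18.0
(0, 2.5) offset m [-0.0082 -0.0023] spin 9.0
(9, 4) offset m [-0.0161 -0.0052] spin 18.0
```

```bash
python3 -m crank '[{"offset":[-0.0026,-0.001,0],"spin":3},{"offset":[-0.0053,-0.002,0],"spin":6},{"offset":[-0.008,-0.0028,0],"spin":9},{"offset":[-0.0106,-0.0038,0],"spin":12},{"offset":[-0.0131,-0.0049,0],"spin":15},{"offset":[-0.0156,-0.006,0],"spin":18},{"offset":[-0.0156,-0.006,0],"spin":18},{"offset":[-0.0156,-0.006,0],"spin":18}]'
python3 - <<'E'
from h import *
plan((0,4),(-9,4),(-9,5),(-9,6))
E
```

```text
clock: 5.97
eef_pos: [499.5, -124.2, 15.2]
eef_rot: [3.14, 0.001, 2.182]
wrist_force: [-2.3, -2.5, 1.2]
finger_gap: 23.8
now out 2.3 lat -8.8 z 15.2 yaw 8.9  Fout -1.2 Flat -3.1 Fz 1.2 M 0.0 t 6.0 gap 23.8
(0, 4) offset m [0.0072 0.0054] spin -8.9
(-9, 4) offset m [0.015  0.0085] spin -17.9
(-9, 5) offset m [0.0147 0.0094] spin -17.9
(-9, 6) offset m [0.0144 0.0104] spin -17.9
```

```bash
python3 -m crank '[{"offset":[0.0025,0.0015,0],"spin":-3},{"offset":[0.005,0.003,0],"spin":-6},{"offset":[0.0073,0.0048,0],"spin":-9},{"offset":[0.0098,0.0067,0],"spin":-12},{"offset":[0.0121,0.0085,0],"spin":-15},{"offset":[0.0144,0.0102,0],"spin":-17.7},{"offset":[0.0144,0.0102,0],"spin":-17.7},{"offset":[0.0144,0.0102,0],"spin":-17.7}]'
python3 - <<'E'
from h import *
plan((8.5,7),(8.5,8),(8.5,9))
E
```

```text
clock: 6.63
eef_pos: [514.4, -114.2, 15.2]
eef_rot: [3.139, 0.002, 1.871]
wrist_force: [2.8, -4.3, -1.7]
finger_gap: 23.7
now out 4.8 lat 9.0 z 15.2 yaw -8.9  Fout -5.0 Flat 0.6 Fz -1.7 M -0.0 t 6.6 gap 23.7
(8.5, 7) offset m [-0.0164 -0.0062] spin 17.4
(8.5, 8) offset m [-0.0169 -0.0054] spin 17.4
(8.5, 9) offset m [-0.0175 -0.0046] spin 17.4
```

```bash
python3 -m crank '[{"offset":[-0.0028,-0.0012,0],"spin":2.9},{"offset":[-0.0055,-0.0022,0],"spin":5.8},{"offset":[-0.0083,-0.003,0],"spin":8.7},{"offset":[-0.011,-0.0039,0],"spin":11.6},{"offset":[-0.0138,-0.0048,0],"spin":14.5},{"offset":[-0.0165,-0.0057,0],"spin":17.2},{"offset":[-0.0165,-0.0057,0],"spin":17.2},{"offset":[-0.0165,-0.0057,0],"spin":17.2}]'
python3 - <<'E'
from h import *
plan((-8.3,9),(-8.3,10),(-8.3,11))
p=manip.camera('top');save(p,'t2.png')
cv2.imwrite('pics/t2c.png',cv2.resize(p['pixels'][115:285,255:425],None,fx=3.5,fy=3.5,interpolation=cv2.INTER_CUBIC)[...,::-1])
E
```

```text
clock: 7.3
eef_pos: [497.8, -119.9, 15.2]
eef_rot: [3.14, 0.002, 2.169]
wrist_force: [0.4, -4.7, -0.8]
finger_gap: 23.8
now out 6.9 lat -8.4 z 15.2 yaw 8.2  Fout -4.4 Flat -1.7 Fz -0.8 M 0.0 t 7.3 gap 23.8
(-8.3, 9) offset m [0.0145 0.0088] spin -16.5
(-8.3, 10) offset m [0.0142 0.0098] spin -16.5
(-8.3, 11) offset m [0.0139 0.0107] spin -16.5
```

```bash
python3 -m crank '[{"offset":[0.0024,0.0014,0],"spin":-2.7},{"offset":[0.0048,0.0028,0],"spin":-5.5},{"offset":[0.0072,0.0043,0],"spin":-8.2},{"offset":[0.0096,0.006,0],"spin":-11},{"offset":[0.012,0.0078,0],"spin":-13.7},{"offset":[0.0142,0.0096,0],"spin":-16.3},{"offset":[0.0142,0.0096,0],"spin":-16.3},{"offset":[0.0142,0.0096,0],"spin":-16.3}]'
python3 - <<'E'
from h import *
plan((8,11),(8,12),(8,13))
E
```

```text
clock: 8.02
eef_pos: [512.5, -110.4, 15.2]
eef_rot: [3.139, 0.003, 1.882]
wrist_force: [3.2, -3.9, -0.9]
finger_gap: 23.8
now out 8.9 lat 8.9 z 15.2 yaw -8.2  Fout -4.9 Flat 1.1 Fz -0.9 M -0.0 t 8.0 gap 23.8
(8, 11) offset m [-0.0163 -0.0064] spin 16.2
(8, 12) offset m [-0.0169 -0.0055] spin 16.2
(8, 13) offset m [-0.0174 -0.0047] spin 16.2
```

```bash
python3 -m crank '[{"offset":[-0.0027,-0.0012,0],"spin":2.7},{"offset":[-0.0054,-0.0024,0],"spin":5.4},{"offset":[-0.0081,-0.0033,0],"spin":8.1},{"offset":[-0.0108,-0.0042,0],"spin":10.8},{"offset":[-0.0135,-0.0049,0],"spin":13.5},{"offset":[-0.0165,-0.0056,0],"spin":16},{"offset":[-0.0165,-0.0056,0],"spin":16},{"offset":[-0.0165,-0.0056,0],"spin":16}]'
python3 - <<'E'
from h import *
plan((-7.8,13),(-7.8,14),(-7.8,15))
E
```

```text
clock: 8.68
eef_pos: [496.2, -116.1, 15.2]
eef_rot: [3.139, 0.003, 2.159]
wrist_force: [1.5, -3.5, -1.3]
finger_gap: 24.0
now out 11.1 lat -8.2 z 15.2 yaw 7.6  Fout -3.8 Flat -0.2 Fz -1.3 M 0.1 t 8.7 gap 24.0
(-7.8, 13) offset m [0.0145 0.0086] spin -15.4
(-7.8, 14) offset m [0.0141 0.0095] spin -15.4
(-7.8, 15) offset m [0.0138 0.0105] spin -15.4
```

```bash
python3 -m crank '[{"offset":[0.0023,0.0014,0],"spin":-2.5},{"offset":[0.0047,0.0028,0],"spin":-5.1},{"offset":[0.007,0.0044,0],"spin":-7.6},{"offset":[0.0093,0.006,0],"spin":-10.2},{"offset":[0.0116,0.0077,0],"spin":-12.7},{"offset":[0.0138,0.0095,0],"spin":-15.2},{"offset":[0.0138,0.0095,0],"spin":-15.2},{"offset":[0.0138,0.0095,0],"spin":-15.2}]'
python3 - <<'E'
from h import *
plan((7.5,15),(7.5,16),(7.5,17))
E
```

```text
clock: 9.35
eef_pos: [510.3, -106.6, 15.2]
eef_rot: [3.139, 0.003, 1.891]
wrist_force: [2.9, -4.3, -0.8]
finger_gap: 23.7
now out 13.4 lat 8.7 z 15.2 yaw -7.7  Fout -5.1 Flat 0.7 Fz -0.8 M 0.0 t 9.3 gap 23.7
(7.5, 15) offset m [-0.0159 -0.0066] spin 15.2
(7.5, 16) offset m [-0.0164 -0.0058] spin 15.2
(7.5, 17) offset m [-0.017  -0.0049] spin 15.2
```

```bash
python3 -m crank '[{"offset":[-0.0027,-0.0012,0],"spin":2.5},{"offset":[-0.0054,-0.0024,0],"spin":5},{"offset":[-0.0081,-0.0034,0],"spin":7.5},{"offset":[-0.0108,-0.0043,0],"spin":10},{"offset":[-0.0135,-0.0051,0],"spin":12.5},{"offset":[-0.0162,-0.0059,0],"spin":15},{"offset":[-0.0162,-0.0059,0],"spin":15},{"offset":[-0.0162,-0.0059,0],"spin":15}]'
python3 - <<'E'
from h import *
plan((-7.3,17),(-7.3,18),(-7.3,19))
E
```

```text
clock: 10.02
eef_pos: [494.2, -112.4, 15.2]
eef_rot: [3.139, 0.003, 2.15]
wrist_force: [0.2, -2.9, 0.1]
finger_gap: 24.0
now out 15.3 lat -8.3 z 15.2 yaw 7.1  Fout -2.7 Flat -1.1 Fz 0.1 M 0.0 t 10.0 gap 24.0
(-7.3, 17) offset m [0.0146 0.0085] spin -14.4
(-7.3, 18) offset m [0.0143 0.0094] spin -14.4
(-7.3, 19) offset m [0.014  0.0104] spin -14.4
```

```bash
python3 -m crank '[{"offset":[0.0023,0.0014,0],"spin":-2.4},{"offset":[0.0046,0.0028,0],"spin":-4.7},{"offset":[0.0069,0.0044,0],"spin":-7.1},{"offset":[0.0092,0.006,0],"spin":-9.5},{"offset":[0.0115,0.0078,0],"spin":-11.8},{"offset":[0.0138,0.0096,0],"spin":-14.2},{"offset":[0.0138,0.0096,0],"spin":-14.2},{"offset":[0.0138,0.0096,0],"spin":-14.2}]'
python3 - <<'E'
from h import *
plan((7,19),(7,20),(7,21))
E
```

```text
clock: 10.68
eef_pos: [508.2, -102.8, 15.1]
eef_rot: [3.14, 0.003, 1.9]
wrist_force: [1.7, -5.0, -0.8]
finger_gap: 23.8
now out 17.7 lat 8.4 z 15.1 yaw -7.2  Fout -5.2 Flat -0.7 Fz -0.8 M -0.1 t 10.7 gap 23.8
(7, 19) offset m [-0.0155 -0.0067] spin 14.2
(7, 20) offset m [-0.016  -0.0059] spin 14.2
(7, 21) offset m [-0.0166 -0.005 ] spin 14.2
```

```bash
python3 -m crank '[{"offset":[-0.0026,-0.0012,0],"spin":2.4},{"offset":[-0.0052,-0.0024,0],"spin":4.7},{"offset":[-0.0079,-0.0034,0],"spin":7},{"offset":[-0.0106,-0.0043,0],"spin":9.4},{"offset":[-0.0132,-0.0051,0],"spin":11.8},{"offset":[-0.0158,-0.0059,0],"spin":14},{"offset":[-0.0158,-0.0059,0],"spin":14},{"offset":[-0.0158,-0.0059,0],"spin":14}]'
python3 - <<'E'
from h import *
plan((-6.8,21),(-6.8,22),(-6.8,23))
E
```

```text
clock: 11.35
eef_pos: [492.5, -108.6, 15.2]
eef_rot: [3.14, 0.003, 2.142]
wrist_force: [0.4, -1.7, -1.5]
finger_gap: 23.8
now out 19.4 lat -8.2 z 15.2 yaw 6.6  Fout -1.7 Flat -0.4 Fz -1.5 M 0.0 t 11.3 gap 23.8
(-6.8, 21) offset m [0.0144 0.0083] spin -13.4
(-6.8, 22) offset m [0.0141 0.0092] spin -13.4
(-6.8, 23) offset m [0.0137 0.0102] spin -13.4
```

```bash
python3 -m crank '[{"offset":[0.0023,0.0014,0],"spin":-2.2},{"offset":[0.0046,0.0028,0],"spin":-4.4},{"offset":[0.0069,0.0044,0],"spin":-6.6},{"offset":[0.0092,0.006,0],"spin":-8.8},{"offset":[0.0115,0.0078,0],"spin":-11},{"offset":[0.0137,0.0096,0],"spin":-13.2},{"offset":[0.0137,0.0096,0],"spin":-13.2},{"offset":[0.0137,0.0096,0],"spin":-13.2}]'
python3 - <<'E'
from h import *
plan((6.5,23),(6.5,24),(6.5,25))
E
```

```text
clock: 12.02
eef_pos: [506.2, -98.9, 15.1]
eef_rot: [3.14, 0.003, 1.911]
wrist_force: [0.8, -3.8, 0.9]
finger_gap: 23.7
now out 22.0 lat 8.4 z 15.1 yaw -6.6  Fout -3.7 Flat -1.0 Fz 0.9 M -0.1 t 12.0 gap 23.7
(6.5, 23) offset m [-0.0152 -0.0069] spin 13.1
(6.5, 24) offset m [-0.0157 -0.006 ] spin 13.1
(6.5, 25) offset m [-0.0162 -0.0052] spin 13.1
```

```bash
python3 -m crank '[{"offset":[-0.0026,-0.0012,0],"spin":2.2},{"offset":[-0.0052,-0.0024,0],"spin":4.4},{"offset":[-0.0078,-0.0034,0],"spin":6.6},{"offset":[-0.0104,-0.0043,0],"spin":8.8},{"offset":[-0.0131,-0.0051,0],"spin":11},{"offset":[-0.0158,-0.0058,0],"spin":13},{"offset":[-0.0158,-0.0058,0],"spin":13},{"offset":[-0.0158,-0.0058,0],"spin":13}]'
python3 - <<'E'
from h import *
plan((-6.3,25),(-6.3,26),(-6.3,27))
E
```

```text
clock: 12.68
eef_pos: [490.6, -104.6, 15.2]
eef_rot: [3.14, 0.003, 2.137]
wrist_force: [1.9, -1.6, -0.8]
finger_gap: 23.5
now out 23.8 lat -8.2 z 15.2 yaw 6.3  Fout -2.2 Flat 1.0 Fz -0.8 M 0.1 t 12.7 gap 23.5
(-6.3, 25) offset m [0.0144 0.0079] spin -12.6
(-6.3, 26) offset m [0.0141 0.0088] spin -12.6
(-6.3, 27) offset m [0.0138 0.0097] spin -12.6
```

```bash
python3 -m crank '[{"offset":[0.0023,0.0014,0],"spin":-2.1},{"offset":[0.0046,0.0028,0],"spin":-4.2},{"offset":[0.0069,0.0044,0],"spin":-6.3},{"offset":[0.0092,0.006,0],"spin":-8.4},{"offset":[0.0115,0.0078,0],"spin":-10.5},{"offset":[0.0138,0.0097,0],"spin":-12.5},{"offset":[0.0138,0.0097,0],"spin":-12.5},{"offset":[0.0138,0.0097,0],"spin":-12.5}]'
python3 - <<'E'
from h import *
plan((6,28),(6,29),(6,30))
E
```

```text
clock: 13.35
eef_pos: [504.2, -94.8, 15.1]
eef_rot: [3.14, 0.002, 1.919]
wrist_force: [-0.9, -1.5, 0.6]
finger_gap: 23.5
now out 26.7 lat 8.4 z 15.1 yaw -6.1  Fout -1.0 Flat -1.4 Fz 0.6 M -0.2 t 13.3 gap 23.5
(6, 28) offset m [-0.0153 -0.0065] spin 12.1
(6, 29) offset m [-0.0158 -0.0056] spin 12.1
(6, 30) offset m [-0.0163 -0.0048] spin 12.1
```

```bash
python3 -m crank '[{"offset":[-0.0026,-0.0011,0],"spin":2},{"offset":[-0.0053,-0.0022,0],"spin":4},{"offset":[-0.0079,-0.003,0],"spin":6},{"offset":[-0.0106,-0.0038,0],"spin":8},{"offset":[-0.0132,-0.0045,0],"spin":10},{"offset":[-0.0158,-0.0052,0],"spin":12},{"offset":[-0.0158,-0.0052,0],"spin":12},{"offset":[-0.0158,-0.0052,0],"spin":12}]'
python3 - <<'E'
from h import *
plan((-5.8,32),(0,34),(0,40))
E
```

```text
clock: 14.02
eef_pos: [488.3, -99.8, 15.1]
eef_rot: [3.14, 0.002, 2.128]
wrist_force: [0.1, 1.2, -0.3]
finger_gap: 23.7
now out 29.1 lat -8.1 z 15.1 yaw 5.8  Fout 1.1 Flat 0.6 Fz -0.3 M 0.1 t 14.0 gap 23.7
(-5.8, 32) offset m [0.0136 0.0094] spin -11.6
(0, 34) offset m [0.0051 0.0079] spin -5.8
(0, 40) offset m [0.0025 0.0133] spin -5.8
```

```bash
python3 -m crank '[{"offset":[0.0023,0.0014,0],"spin":-1.9},{"offset":[0.0046,0.0028,0],"spin":-3.8},{"offset":[0.0069,0.0044,0],"spin":-5.7},{"offset":[0.0092,0.0062,0],"spin":-7.6},{"offset":[0.0113,0.0082,0],"spin":-9.5},{"offset":[0.0133,0.0102,0],"spin":-11.4},{"offset":[0.0133,0.0102,0],"spin":-11.4},{"offset":[0.0133,0.0102,0],"spin":-11.4}]'
python3 - <<'E'
from h import *
plan((0,38),(0,50),(0,74))
E
```

```text
clock: 14.68
eef_pos: [501.6, -89.4, 15.1]
eef_rot: [3.14, 0.001, 1.929]
wrist_force: [-0.1, 1.7, 1.8]
finger_gap: 23.6
now out 32.6 lat 8.4 z 15.1 yaw -5.5  Fout 1.6 Flat 0.7 Fz 1.8 M -0.0 t 14.7 gap 23.6
(0, 38) offset m [-0.0099  0.0011] spin 5.5
(0, 50) offset m [-0.0152  0.0119] spin 5.5
(0, 74) offset m [-0.0258  0.0335] spin 5.5
```

```bash
python3 -m crank '[{"offset":[-0.005,0.0005,0],"spin":2.8},{"offset":[-0.0099,0.0012,0],"spin":5.5},{"offset":[-0.0125,0.0065,0],"spin":5.5},{"offset":[-0.0152,0.0119,0],"spin":5.5},{"offset":[-0.0184,0.0185,0],"spin":5.5},{"offset":[-0.0216,0.025,0],"spin":5.5},{"offset":[-0.0248,0.0317,0],"spin":5.5},{"offset":[-0.0248,0.0317,0],"spin":5.5}]'
python3 - <<'E'
from h import *
plan((0,74))
p=manip.camera('top')
cv2.imwrite('pics/t3.png',cv2.resize(p['pixels'][115:285,225:425],None,fx=3.5,fy=3.5,interpolation=cv2.INTER_CUBIC)[...,::-1])
E
```

```text
clock: 15.35
eef_pos: [476.2, -56.4, 15.0]
eef_rot: [3.141, 0.001, 2.026]
wrist_force: [-0.0, 0.8, 0.5]
finger_gap: 23.8
now out 73.5 lat 0.1 z 15.0 yaw 0.0  Fout 0.8 Flat 0.3 Fz 0.5 M 0.0 t 15.3 gap 23.8
(0, 74) offset m [-0.0003  0.0005] spin -0.0
```

View pics/t3.png

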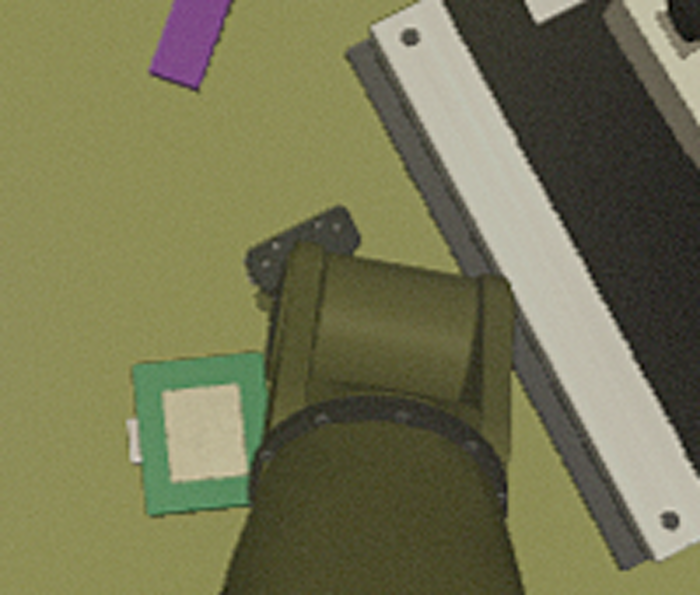

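```bash
python3 -m crank '[{"offset":[0,0,0.008],"spin":0},{"offset":[0,0,0.02],"spin":0},{"offset":[0,0,0.036],"spin":0},{"offset":[0,0,0.055],"spin":0},{"offset":[0,0,0.075],"spin":0},{"offset":[0,0,0.095],"spin":0},{"offset":[0,0,0.11],"spin":0},{"offset":[0,0,0.11],"spin":0}]'
python3 -m crank '[{"offset":[0,0.015,0],"spin":3},{"offset":[0,0.035,0],"spin":7},{"offset":[0,0.057,0],"spin":11},{"offset":[0,0.08,0],"spin":15},{"offset":[0,0.105,0],"spin":19.5},{"offset":[0,0.13,0],"spin":24},{"offset":[0,0.155,0],"spin":28.5},{"offset":[0,0.18,0],"spin":33}]'
python3 -m crank '[{"offset":[0,0.025,0],"spin":4.5},{"offset":[0,0.05,0],"spin":9},{"offset":[0,0.075,0],"spin":13.5},{"offset":[0,0.1,0],"spin":18},{"offset":[-0.001,0.125,0],"spin":22.5},{"offset":[-0.002,0.145,0],"spin":26.5},{"offset":[-0.002,0.158,0],"spin":30},{"offset":[-0.002,0.163,0],"spin":30.5}]'
python3 - <<'E'
from h import *
s=manip.read_state();print(s['eef_pos'],np.degrees(s['eef_rot']),s['wrist_force'])
p,s=wrist();save(p,'w4.png')
t=manip.camera('top');q=cv2.resize(t['pixels'][115:285,120:425],None,fx=2.6,fy=2.6,interpolation=cv2.INTER_CUBIC);cv2.imwrite('pics/t4.png',q[...,::-1])
E
```

```text
clock: 16.07
eef_pos: [477.9, -57.3, 128.3]
eef_rot: [3.136, 0.004, 2.026]
wrist_force: [-0.5, 0.2, -1.2]
finger_gap: 23.7
clock: 16.73
eef_pos: [477.5, 123.7, 127.6]
eef_rot: [3.137, 0.003, 2.605]
wrist_force: [0.8, -0.1, -0.3]
finger_gap: 23.7
clock: 17.4
eef_pos: [475.0, 288.1, 126.6]
eef_rot: [3.137, 0.002, -3.141]
wrist_force: [0.3, -0.2, -0.3]
finger_gap: 23.8
[474.96147776 288.05446098 126.55846221] [ 1.79760034e+02  1.23324893e-01 -1.79980946e+02] [ 0.269244   -0.18011891 -0.26258562]
```

View pics/w4.png

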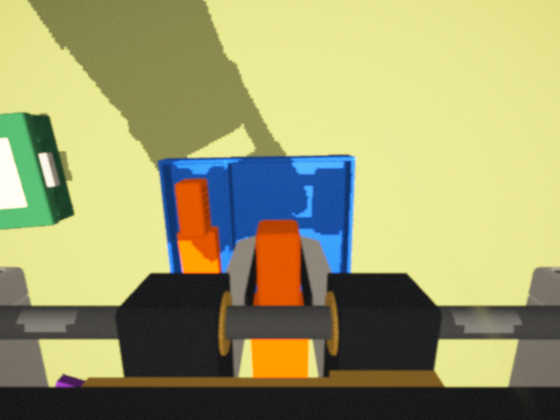

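View pics/t4.png

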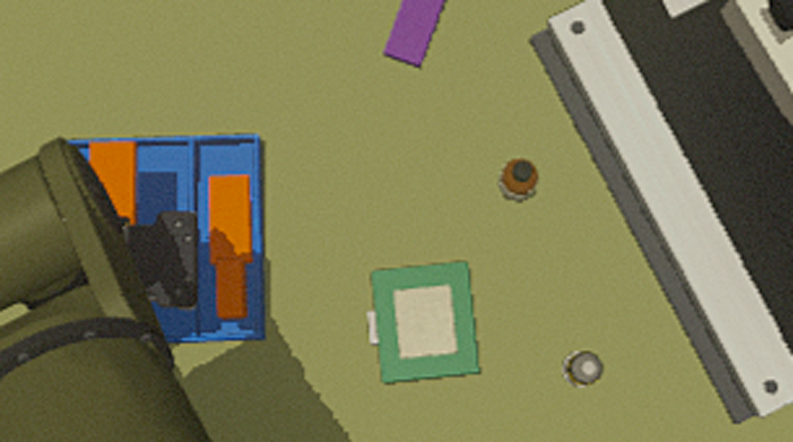

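The wedge is held by its tab over the tray. In the wrist view the divider is at u≈231 and the outer wall at u≈351. In the top crop the bottle (519,178), lens (583,368) and box are standing as before.

```bash
python3 - <<'E'
from h import *
p,s=wrist()
for uv in [(231,163),(350,160),(163,162),(354,157)]: print(uv,ray(p,*uv,26).round(1))
E
python3 -m crank '[{"offset":[-0.001,0.004,-0.012],"spin":0},{"offset":[-0.002,0.008,-0.03],"spin":0},{"offset":[-0.002,0.008,-0.05],"spin":0},{"offset":[-0.002,0.008,-0.07],"spin":0},{"offset":[-0.002,0.008,-0.085],"spin":0},{"offset":[-0.002,0.008,-0.095],"spin":0},{"offset":[-0.002,0.008,-0.1],"spin":0},{"offset":[-0.002,0.008,-0.1],"spin":0}]'
```

```text
(231, 163) [431.4 243.9  26. ]
(350, 160) [429.1 350.9  26. ]
(163, 162) [430.3 182.9  26. ]
(354, 157) [426.4 354.4  26. ]
clock: 18.22
eef_pos: [472.9, 293.7, 25.9]
eef_rot: [3.138, 0.001, 3.135]
wrist_force: [0.2, -0.3, -0.1]
finger_gap: 23.8
```

```bash
python3 -m crank '[{"offset":[0,0.001,-0.004],"spin":0},{"offset":[0,0.002,-0.008],"spin":0},{"offset":[0,0.003,-0.011],"spin":0},{"offset":[0,0.003,-0.014],"spin":0},{"offset":[0,0.003,-0.0165],"spin":0},{"offset":[0,0.003,-0.0185],"spin":0},{"offset":[0,0.003,-0.0185],"spin":0},{"offset":[0,0.003,-0.0185],"spin":0}]'
```

```text
clock: 18.88
eef_pos: [473.0, 296.7, 7.4]
eef_rot: [3.138, 0.001, 3.135]
wrist_force: [-0.8, -0.1, -1.1]
finger_gap: 24.0
```

```bash
python3 -m crank '[{"offset":[0,0,-0.0004],"spin":0},{"offset":[0,0,-0.0007],"spin":0},{"offset":[0,0,-0.0007],"spin":0},{"offset":[0,0,-0.0007],"spin":0},{"offset":[0,0,-0.0007],"spin":0},{"offset":[0,0,-0.0007],"spin":0},{"offset":[0,0,-0.0007],"spin":0},{"offset":[0,0,-0.0007],"spin":0}]'
python3 -m crank '[{"offset":[0,0,0],"spin":0},{"offset":[0,0,0],"spin":0},{"offset":[0,0,0],"spin":0},{"offset":[0,0,0],"spin":0},{"offset":[0,0,0],"spin":0},{"offset":[0,0,0],"spin":0},{"offset":[0,0,0],"spin":0},{"offset":[0,0,0],"spin":0}]' 0.5
python3 -m crank '[{"offset":[0,0,0.01],"spin":0},{"offset":[0,0,0.03],"spin":0},{"offset":[0,0,0.055],"spin":0},{"offset":[0,0,0.085],"spin":0},{"offset":[0,0,0.115],"spin":0},{"offset":[0,0,0.145],"spin":0},{"offset":[0,0,0.17],"spin":0},{"offset":[0,0,0.18],"spin":0}]'
python3 -m crank '[{"offset":[-0.02,0.005,0.01],"spin":0},{"offset":[-0.05,0.01,0.03],"spin":0},{"offset":[-0.08,0.015,0.04],"spin":0},{"offset":[-0.11,0.02,0.05],"spin":0},{"offset":[-0.14,0.025,0.05],"spin":0},{"offset":[-0.165,0.03,0.05],"spin":0},{"offset":[-0.18,0.03,0.05],"spin":0},{"offset":[-0.18,0.03,0.05],"spin":0}]'
python3 - <<'E'
from h import *
t=manip.camera('top');q=cv2.resize(t['pixels'][100:330,120:430],None,fx=2.5,fy=2.5,interpolation=cv2.INTER_CUBIC);cv2.imwrite('pics/t5.png',q[...,::-1])
s=manip.camera('scene');save(s,'s5.png')
for P in (t,s):
  for o in ['wedge','objective','oil_bottle','slide_box']:
    for r in manip.search_frame(P,o)[:4]: print(o,round(r['conf'],2),np.round(r['location']))
E
```

```text
clock: 19.55
eef_pos: [473.0, 296.7, 7.3]
eef_rot: [3.138, 0.001, 3.135]
wrist_force: [-3.4, -1.5, 7.8]
finger_gap: 23.9
clock: 20.22
eef_pos: [473.1, 296.7, 7.3]
eef_rot: [3.138, 0.001, 3.135]
wrist_force: [-0.4, -0.2, -0.1]
finger_gap: 46.9
clock: 20.88
eef_pos: [473.9, 297.2, 191.8]
eef_rot: [3.136, 0.006, 3.135]
wrist_force: [-0.3, -0.1, -0.3]
finger_gap: 46.9
clock: 21.55
eef_pos: [292.0, 327.3, 241.9]
eef_rot: [3.135, 0.006, 3.137]
wrist_force: [0.6, -0.7, 0.5]
finger_gap: 46.9
wedge 0.84 [522. 294.  17.]
wedge 0.76 [ 246. -272.   19.]
wedge 0.6 [733.  33.  20.]
objective 0.44 [395. -99.  45.]
oil_bottle 0.53 [567. -47.  48.]
slide_box 0.75 [440.  41.  36.]
slide_box 0.16 [524. 294.  21.]
wedge 0.9 [ 265. -275.   18.]
wedge 0.67 [751.  28.  16.]
wedge 0.64 [529. 294.  18.]
oil_bottle 0.63 [579. -48.  42.]
slide_box 0.71 [532. 298.  21.]
slide_box 0.63 [454.  38.  32.]
```

View pics/t5.png

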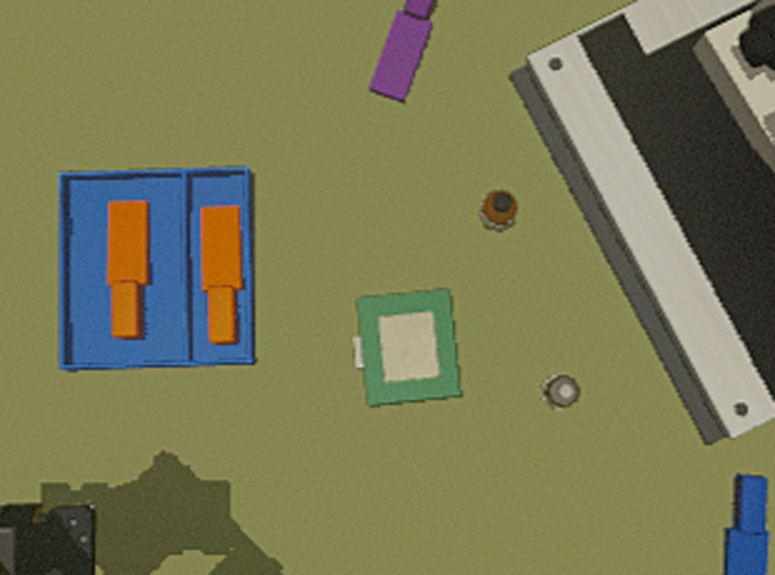

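View pics/s5.png

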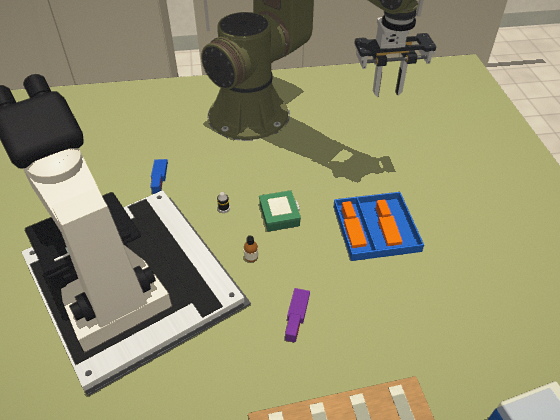

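Both views show the wedge flat in the wide compartment (top crop (127,268)). The old wedge, lens, bottle and box are where they stood, and the robot is clear.

```bash
python3 -c "
from cell import manip
print(manip.sign_off())"
```

```text
the job is handed in; nothing more can be done
None
```

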